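# Find the fuller of two bottles in a lidded chest and hold it ready

### The job

Fold the cover of the plywood bottle chest up by its knob until it stands straight upright, and leave it so. Lift the left bottle (as seen from the robot) a few centimetres straight up out of its place, feel its weight and stand it back in the same half of the chest, then lift the right one in the same way; the heavier is the fuller. Finish while holding the fuller bottle upright and still about a hand's breadth above the middle of the white saucer, gripper closed on it and not let go, with the other bottle standing upright in the chest; tip neither bottle over, and do not move the saucer or the loose tube, scraper and tape roll.

Things in the scene. Friction and masses are not known exactly. Their poses are not given: they have to be found in the camera images.
- chest: open plywood box fixed to the table, 180 mm deep (x) by 280 mm wide (y) by 132 mm high, walls and floor 8 mm thick. A low partition, 8 mm thick, top 37 mm above the table, splits it into a left (+y) and a right (-y) half. Brass corner caps. Origin at the centre of its underside; x points away from the robot to the hinge side, y left, z up
- cover (a joint): angle of the chest's cover in rad: 0 shut, 1.57 straight upright, 1.9 the stop; starts between 0 and 0.3. The cover is a plywood plate 180 x 280 x 8 mm, 0.12 kg, hinged along the far (+x) top edge of the chest and opening upward; the hinge is stiff (friction about 0.16 N m) and holds it at any angle
- cover_hinge (a point): middle of the cover's hinge line, on the far top edge of the chest; the line runs along the chest's y
- cover_handle (a point): point on the axis of the brass knob on the cover, in its head: a disc 28 mm across, 16 mm thick (27 to 43 mm out from the cover's outer face) on a 12 mm stem. 35 mm out from that face, 43 mm from the plate's underside, in which the hinge lies, and 150 mm from the hinge line. Moves with the cover; pinched along the hinge direction the knob can swivel between the finger pads
- bottle_p: opaque white plastic bottle, lower body dark, upright in one half of the chest, 50 to 80 mm from the partition's middle; 52 mm diameter, 120 mm tall, shoulder at 92 to 98 mm, above it a white screw cap 33 mm in diameter (fixed). Origin at the centre of its underside, z up. Two look alike; they weigh 0.07 to 0.36 kg and differ by at least 0.1 kg; neither look nor place tells which is heavier
- bottle_q: opaque white plastic bottle, lower body dark, upright in one half of the chest, 50 to 80 mm from the partition's middle; 52 mm diameter, 120 mm tall, shoulder at 92 to 98 mm, above it a white screw cap 33 mm in diameter (fixed). Origin at the centre of its underside, z up. Two look alike; they weigh 0.07 to 0.36 kg and differ by at least 0.1 kg; neither look nor place tells which is heavier
- saucer: white ceramic saucer, round, 150 mm in diameter, 18 mm high, inner floor 5 mm above the table, loose on the table to the left of the chest. Origin at the centre of its underside
- tube_violet: bystander: small paint tube lying to the right of the chest, 96 x 48 x 30 mm, loose; origin at the centre of its underside. Leave it alone
- scraper: bystander: paint scraper with a wooden handle lying behind and left of the chest, 190 x 60 x 16 mm, loose; origin at the centre of its underside. Leave it alone
- tape_roll: bystander: roll of masking tape lying behind the saucer, 104 mm diameter, 24 mm high, loose; origin at the centre of its underside. Leave it alone

How it is judged:
On the way, in this order (a step that is already met when the one before it is completed fails the run):
1. the cover stands upright (within 15 degrees) (value of joint cover between 1.31 and 1.83 rad), for 0.2 s.
2. the bottle in the left half is lifted at least 17 mm off the chest floor over its own half, the other standing in the right half (((z of bottle_p in the frame of chest between 0.025 and 0.25 m and y of bottle_p in the frame of chest above 0.015 m and contact force between bottle_p and the fingers above 0.5 N and contact force between bottle_p and chest below 0.1 N and z of bottle_q in the frame of chest below 0.015 m and angle between bottle_q's own z axis and vertical below 0.2 rad and y of bottle_q in the frame of chest below -0.015 m and contact force between bottle_q and the arm below 0.2 N and contact force between bottle_q and the fingers below 0.2 N) or (z of bottle_q in the frame of chest between 0.025 and 0.25 m and y of bottle_q in the frame of chest above 0.015 m and contact force between bottle_q and the fingers above 0.5 N and contact force between bottle_q and chest below 0.1 N and z of bottle_p in the frame of chest below 0.015 m and angle between bottle_p's own z axis and vertical below 0.2 rad and y of bottle_p in the frame of chest below -0.015 m and contact force between bottle_p and the arm below 0.2 N and contact force between bottle_p and the fingers below 0.2 N))), for 0.3 s.
3. the left bottle stands in its half again and the bottle in the right half is lifted at least 17 mm off the chest floor over its own half (((z of bottle_p in the frame of chest between 0.025 and 0.25 m and y of bottle_p in the frame of chest below -0.015 m and contact force between bottle_p and the fingers above 0.5 N and contact force between bottle_p and chest below 0.1 N and z of bottle_q in the frame of chest below 0.015 m and angle between bottle_q's own z axis and vertical below 0.2 rad and y of bottle_q in the frame of chest above 0.015 m and contact force between bottle_q and the arm below 0.2 N and contact force between bottle_q and the fingers below 0.2 N) or (z of bottle_q in the frame of chest between 0.025 and 0.25 m and y of bottle_q in the frame of chest below -0.015 m and contact force between bottle_q and the fingers above 0.5 N and contact force between bottle_q and chest below 0.1 N and z of bottle_p in the frame of chest below 0.015 m and angle between bottle_p's own z axis and vertical below 0.2 rad and y of bottle_p in the frame of chest above 0.015 m and contact force between bottle_p and the arm below 0.2 N and contact force between bottle_p and the fingers below 0.2 N))), for 0.3 s.
At the end, for the whole second after the job is handed in: Only the fingers hold the heavier bottle: upright within 15 degrees, still (under 30 mm/s), base 40 to 200 mm above the saucer's, axis within 40 mm of its centre. The cover is upright within 15 degrees; the lighter bottle (known by its weight, under 1.9 N) stands in the chest, let go (all of step 1 and ((contact force between bottle_p and the fingers above 1 N and contact force between bottle_p and saucer below 0.1 N and contact force between bottle_p and chest below 0.1 N and horizontal distance between bottle_p and saucer below 0.04 m and z of bottle_p in the frame of saucer between 0.04 and 0.2 m and angle between bottle_p's own z axis and vertical below 0.26 rad and linear speed of bottle_p below 0.03 m/s and z of bottle_q in the frame of chest below 0.015 m and angle between bottle_q's own z axis and vertical below 0.15 rad and x of bottle_q in the frame of chest between -0.085 and 0.085 m and y of bottle_q in the frame of chest between -0.135 and 0.135 m and contact force between bottle_q and the fingers below 0.2 N and contact force between bottle_q and chest between 0.4 and 1.9 N) or (contact force between bottle_q and the fingers above 1 N and contact force between bottle_q and saucer below 0.1 N and contact force between bottle_q and chest below 0.1 N and horizontal distance between bottle_q and saucer below 0.04 m and z of bottle_q in the frame of saucer between 0.04 and 0.2 m and angle between bottle_q's own z axis and vertical below 0.26 rad and linear speed of bottle_q below 0.03 m/s and z of bottle_p in the frame of chest below 0.015 m and angle between bottle_p's own z axis and vertical below 0.15 rad and x of bottle_p in the frame of chest between -0.085 and 0.085 m and y of bottle_p in the frame of chest between -0.135 and 0.135 m and contact force between bottle_p and the fingers below 0.2 N and contact force between bottle_p and chest between 0.4 and 1.9 N))); the arm keeps its last pose, push and grip.
It fails at once if a bottle is tipped by more than 35 degrees (angle between any of bottle_p, bottle_q's own z axis and vertical above 0.61 rad).
It fails at once if the saucer or a loose bystander (tube, scraper, tape roll) is moved by more than 30 mm (distance of any of saucer, tube_violet, scraper, tape_roll from where it was at the start of the episode above 0.03 m).
It also fails if it takes over 72 s, if anything falls off the work surface, if the arm or the gripper's body presses on something with over 40 N, if the wrist force passes 120 N, or if a joint passes its speed limit or range.

### The arm

A 6-joint arm with a two-finger parallel gripper is mounted at the origin on a cart in front of the work surface, level with it; the furniture and walls round the work are solid. World frame = base frame: x ahead of the robot, y to its left, z up, the work surface at z = 0. Lengths are in m, angles in rad, forces in N, time in s.
With the tool pointing down it reaches from about 0.35 to 0.975 m from the base axis. Payload 7.1 kg.
Tool frame: the origin (TCP) lies midway between the tips of the shut fingers; the grasp point (between the pads) lies 19 mm behind it; z points along the fingers, y is the line along which they close (so a half turn about z gives the same grasp; the last joint's range is limited). The gripper opens to 88 mm and grips with 3 to 60 N. Pads are 20 mm wide; open, the fingers measure 115 mm over their backs; the gripper's body (75 mm by 178 mm) begins 61 mm behind the grasp point.
Start: joints at [-1.302, 0.423, 1.63, -0, 1.089, -0.019], TCP at [0.177, -0.599, 0.223] pointing down, gripper open.
Joint ranges: [-3, 3], [-0.9, 2.11], [0.09, 2.58], [-1.31, 4.45], [0.11, 2.69], [-2.54, 2.54]. Speed limits (rad/s): [2.39, 2.39, 3.01, 3.14, 3.14, 3.14].

### API

Orientations are given as a unit quaternion [w, x, y, z].
In Python, from cell import env gives the robot as it stands.
- The arm moves only by the tool carry_out, never from a script. Its argument "rows" is a list of rows, each a list of 5 numbers: the closure, from 0 (fully open) to 1 (shut), then the shift along the tool's x, y, z in cm, then the turn about the tool's z in degrees. A call has 1 to 20 rows; each row shifts and turns the commanded pose from where the row before left it, along the tool's axes as they then stand; what a row does not reach is not made up. A row lasts 1/10 s, in which the tool goes at most 50 mm and 8.59 degrees, less where a joint would pass 70% of its speed; a pose out of reach is approached as far as the arm can. A call with a gripper value outside its range is refused whole. The fingers move at their own pace and stop on an object; the grip force is fixed at half the most. Time passes only in rows, so rows that do not move let the fingers close. It gives the time, the measured TCP pose, the force, the opening and the grip force at its end, in the units of the state.
- env.observe(): the state, without advancing time (a new reading comes with each control period).
- env.read_camera(name): name is "scene" or "top" or "wrist"; returns a dict with "pixels" (420x560x3 uint8, red, green, blue), "z_map" (420x560 float32, m along the optical axis (not along the pixel's ray), 0 where there is no reading), "vfov" (degrees; the focal length in pixels is half the picture's height over the tangent of half this angle, whatever the lens; pixels are square), "cx", "cy" (the principal point, pixels), "D" ([k1, k2, p1, p2, k3] as OpenCV has them; the pictures are not rectified), "position" and "attitude" of the camera in the world. Camera axes: x right, y down, z forward; pixel columns grow to the right and rows downward; lengths in m; the calibration is good to about 2 mm. A picture is of the moment at which its call begins.
- env.hand_in(): hands the job in; it is judged then, once.
The state is a dict: "time_s": time; "joints": joint angles; "qvel": joint speeds; "tau": joint torques, N m; "tcp_pos": TCP position; "tcp_rot": TCP orientation; "wrist_force": force on the tool from outside, world axes, zero at the start; "ft_torque": the same for the moment, N m; "grip_width": opening from 0.0 (shut) to 1.0 (fully open); "grip_force": force on a finger pad.
Only numpy, scipy, OpenCV 4.12 (cv2) and the standard library are available. Lean on these libraries where they do the work, as an engineer would, in place of code of your own. Each camera call takes 0.05 s, during which the arm holds its last target. There are 200 camera calls.

## Working session

There is one attempt and no reset: what is moved stays moved. The work goes in short steps, Python scripts to look and compute and a tool call to move; the robot and the scene stay as the last step left them, time stands still between calls to the robot, and variables do not carry over. Pictures are saved under pics/ and viewed, at most 10 in all, crops included, and the job is handed in when it is done.

Besides the shell and the picture viewer there is one more tool, called after "Call:" as name(argument=value, ...), one argument or row to a line, values as JSON. carry_out: Moves the arm, as the interface text tells. Its arguments: {"type":"object","properties":{"rows":{"type":"array","items":{"type":"array","items":{"type":"number"}}}},"required":["rows"]}

```bash
mkdir -p pics; ls
cat > h.py <<'E'
import numpy as np, cv2
from scipy.spatial.transform import Rotation as R
from cell import env
def rot(q): return R.from_quat([q[1],q[2],q[3],q[0]]).as_matrix()
def snap(n,f=None):
    c=env.read_camera(n)
    if f: cv2.imwrite('pics/'+f,c['pixels'][...,::-1])
    h=c['pixels'].shape[0]; F=h/2/np.tan(np.radians(c['vfov'])/2)
    c['K']=np.array([[F,0,c['cx']],[0,F,c['cy']],[0,0,1.]]); c['R']=rot(c['attitude']); c['p']=np.array(c['position'])
    return c
def rays(c,uv):
    u=cv2.undistortPoints(np.array(uv,float).reshape(-1,1,2),c['K'],np.array(c['D'],float)).reshape(-1,2)
    return np.c_[u,np.ones(len(u))]@c['R'].T
def onplane(c,uv,z):
    d=rays(c,uv); return c['p']+d*((z-c['p'][2])/d[:,2])[:,None]
def cloud(c):
    h,w=c['z_map'].shape; v,u=np.mgrid[:h,:w]
    d=rays(c,np.c_[u.ravel(),v.ravel()])
    return (c['p']+d*c['z_map'].ravel()[:,None]).reshape(h,w,3)
E
python3 - <<'E'
from h import *
s=env.observe(); print(s)
for n in('scene','top'):
    c=snap(n,n+'0.png'); print(n,c['p'],c['R'].round(3).tolist(),c['vfov'],c['D'],c['cx'],c['cy'])
E
```

```text
pics
{'time_s': 0.0, 'joints': array([-1.30198367e+00,  4.23846169e-01,  1.63064750e+00,  1.20396543e-05,
        1.08858907e+00, -1.90151670e-02]), 'qvel': array([ 0.00052144,  0.00174884, -0.00040257,  0.00060403,  0.00054155,
       -0.00040218]), 'tau': array([ 9.14047741e-04, -5.44631052e+01, -2.73666644e+01,  6.45291992e-02,
        2.28937541e-02, -1.06109424e-04]), 'tcp_pos': array([ 0.17729649, -0.59877167,  0.22191506]), 'tcp_rot': array([-7.39901648e-04,  9.89662380e-01,  1.43414846e-01, -8.75231592e-05]), 'wrist_force': array([0.26899879, 0.2630477 , 0.78694452]), 'ft_torque': array([ 0.01766485,  0.01680915, -0.00528236]), 'grip_force': 0.0, 'grip_width': 1.0005675907837444}
scene [-0.37745131 -0.58808128  1.16231516] [[0.505, -0.602, 0.619], [-0.863, -0.338, 0.375], [-0.016, -0.724, -0.69]] 45.48590434223612 [0.06197713 0.         0.         0.         0.        ] 279.3343080373235 208.2999040999472
top [-0.14952748  0.36358039  1.13285952] [[-0.469, -0.676, 0.568], [-0.883, 0.373, -0.285], [-0.019, -0.635, -0.772]] 47.30408399506612 [-0.11027381  0.          0.          0.          0.        ] 279.1589066824619 210.21589299609
```

View pics/scene0.png

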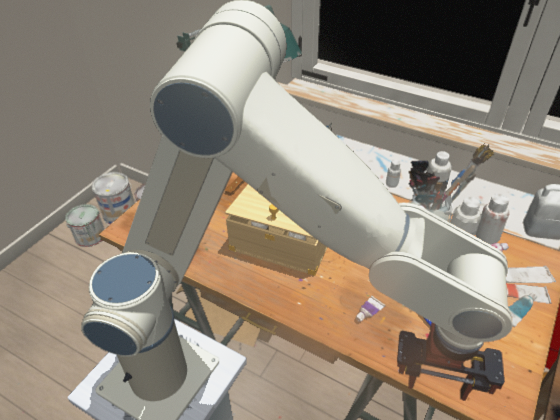

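View pics/top0.png

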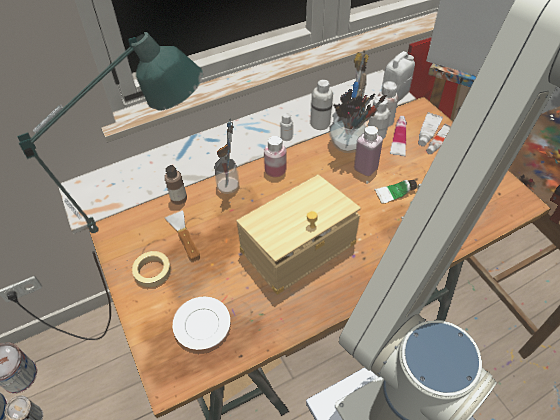

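Top view: chest with cover nearly shut, brass knob at about (312,217), saucer (202,323), tape roll (151,267), scraper (183,236).

```bash
cat > m1.py <<'E'
from h import *
c=snap('top'); P=cloud(c); 
m=np.zeros(P.shape[:2],bool); m[165:305,225:370]=1
hsv=cv2.cvtColor(c['pixels'],cv2.COLOR_RGB2HSV)
print('knob hsv',hsv[217,312],'ply',hsv[220,280],'saucer',hsv[323,202])
z=P[...,2]
for a in [(190,318),(230,270),(240,275),(205,345),(217,312),(215,312),(270,270),(323,202)]: print(a,P[a].round(4))
# saucer: white blob, low
w=((hsv[...,1]<40)&(hsv[...,2]>150)&(z<0.05)&(z>-0.02)).astype(np.uint8); w[:290]=0; w[:,:165]=0;w[:,240:]=0
pts=P[w>0]; cn=max(cv2.findContours(w,0,1)[0],key=cv2.contourArea)
q=onplane(c,cn.reshape(-1,2),0.018)[:,:2].astype(np.float32); print('saucer',cv2.minEnclosingCircle(q), len(pts))
# knob
k=m&(hsv[...,1]>140)&(z>0.16)
print('knob n',k.sum(),P[k].mean(0) if k.any() else 0, P[k].min(0),P[k].max(0))
# cover plane
cov=m&(z>0.125)&(z<0.2)&~k&(hsv[...,1]<140)&(hsv[...,2]>120)
X=P[cov]
for _ in range(4):
    mu=X.mean(0); n=np.linalg.svd(X-mu,full_matrices=False)[2][2]; n*=np.sign(n[2]); X=X[abs((X-mu)@n)<0.003]
print('cover',len(X),mu,n,'tilt',np.arccos(n[2]))
r=cv2.minAreaRect(X[:,:2].astype(np.float32)); print(r,cv2.boxPoints(r))
E
python3 m1.py
```

```text
knob hsv [ 23 139 239] ply [ 26  62 237] saucer [100   3 239]
(190, 318) [ 0.59  -0.13   0.144]
(230, 270) [0.5257 0.0523 0.1516]
(240, 275) [0.4896 0.0566 0.1545]
(205, 345) [ 0.4977 -0.1571  0.1601]
(217, 312) [ 0.4768 -0.0418  0.2018]
(215, 312) [ 0.4824 -0.0451  0.2017]
(270, 270) [0.457  0.0904 0.0849]
(323, 202) [0.4438 0.2981 0.0048]
saucer ((0.44111984968185425, 0.2998696565628052), 0.07481859624385834) 2389
knob n 28 [ 0.48480373 -0.04347202  0.19991565] [ 0.47128844 -0.05597114  0.19616618] [ 0.496934   -0.03305284  0.20434785]
cover 3282 [ 0.54903892 -0.03579367  0.14886813] [0.10005396 0.01803643 0.99481852] tilt 0.10184260993827357
((0.537273645401001, -0.038351207971572876), (0.18022966384887695, 0.2808791995048523), 8.184520721435547) [[ 0.42808348  0.08782908]
 [ 0.46806985 -0.19018927]
 [ 0.6464638  -0.1645315 ]
 [ 0.60647744  0.11348686]]
```

```bash
cat >> h.py <<'E'
def delta(target,yaw=None):
    s=env.observe(); M=rot(s['tcp_rot']); y=np.degrees(np.arctan2(M[1,0],M[0,0]))
    d=(M.T@(np.array(target)-s['tcp_pos']))*100
    print('t',round(s['time_s'],2),'tcp',s['tcp_pos'].round(4),'yaw',y.round(2),'delta cm',d.round(2),'wid',round(s['grip_width'],3),'F',s['wrist_force'].round(2))
E
python3 - <<'E'
from h import *
a=np.radians(8.18); u=np.array([np.cos(a),np.sin(a)]); H=np.array([.6257,-.0256])
p=lambda t:np.r_[H+u*(-.15*np.cos(t)+.043*np.sin(t)),.132+.15*np.sin(t)+.043*np.cos(t)]
k=p(.102);print('knob',k)
delta(k+[0,0,.06-.019])
# arc steps in tool frame
for t0,t1 in [(.102+i*.147,.102+(i+1)*.147) for i in range(10)]:
    d=p(t1)-p(t0); print(round(t1,3),'x',round(d[:2]@u*100,2),'z',round(-d[2]*100,2))
E
```

```text
knob [ 0.48233165 -0.04620861  0.19004999]
t 0.15 tcp [ 0.1773 -0.5989  0.2221] yaw 16.49 delta cm [ 44.93 -44.34  -0.84] wid 0.998 F [ 0.27 -0.12  0.66]
0.249 x 1.01 z -2.06
0.396 x 1.3 z -1.89
0.543 x 1.56 z -1.68
0.69 x 1.79 z -1.43
0.837 x 1.98 z -1.15
0.984 x 2.13 z -0.85
1.131 x 2.23 z -0.53
1.278 x 2.28 z -0.2
1.425 x 2.29 z 0.14
1.572 x 2.24 z 0.47
```

Call:
carry_out(
  rows=[
    [0.3,0,0,-1,4.2],
    [0.3,0,0,-1,4.1],
    [0.3,0,0,-1,0],
    [0.3,0,0,0,0],
  ],
)

```text
time_s: 0.55
tcp_pos: [0.1776, -0.6, 0.2541]
tcp_rot: [0.001, 0.997, 0.072, 0.0]
wrist_force: [-0.2, 0.6, 0.2]
grip_width: 0.71
grip_force: 0.0
```

```bash
python3 -c "
from h import *
delta([.481,-.0463,.23])"
```

```text
t 0.55 tcp [ 0.1776 -0.6     0.2541] yaw 8.3 delta cm [ 38.01 -50.42   2.3 ] wid 0.71 F [-0.15  0.62  0.16]
```

Call:
carry_out(
  rows=[
    [0.3,1,-1.4,0,0],
    [0.3,2,-2.6,0,0],
    [0.3,2,-2.6,0,0],
    [0.3,2,-2.6,0,0],
    [0.3,2,-2.6,0,0],
    [0.3,2,-2.7,0,0],
    [0.3,2,-2.7,0,0],
    [0.3,2,-2.7,0,0],
    [0.3,2,-2.7,0,0],
    [0.3,2,-2.7,0,0],
    [0.3,2,-2.7,0,0],
    [0.3,2,-2.7,0,0],
    [0.3,2,-2.7,0,0],
    [0.3,2,-2.7,0,0],
    [0.3,2,-2.7,0,0],
    [0.3,2,-2.7,0,0],
    [0.3,2,-2.7,0,0],
    [0.3,2,-2.7,0,0],
    [0.3,2,-2.6,0,0],
    [0.3,1,-1.3,0,0],
  ],
)

```text
time_s: 2.55
tcp_pos: [0.4809, -0.0395, 0.2521]
tcp_rot: [-0.0, 0.997, 0.073, -0.0]
wrist_force: [-0.8, -0.1, -0.1]
grip_width: 0.698
grip_force: 0.0
```

Run:
```python
from h import *
delta([.481,-.0463,.171])
c=snap('wrist','w0.png'); print(c['p'],c['vfov'])
```

```text
t 2.55 tcp [ 0.4809 -0.0395  0.2521] yaw 8.36 delta cm [-0.08  0.68  8.11] wid 0.698 F [-0.81 -0.06 -0.12]
[ 0.56251214 -0.02766479  0.41411928] 60.12402137879859
```

View pics/w0.png

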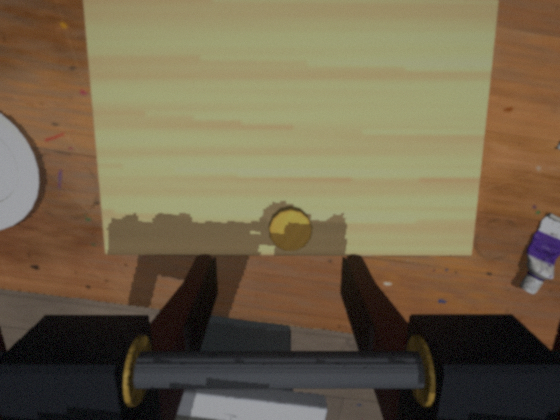

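The wrist view shows the knob's head centred at (290,229), a little right of the middle between the fingers (~280). I'll check that with a ray.

Run:
```python
from h import *
c=snap('wrist'); h=cv2.cvtColor(c['pixels'],cv2.COLOR_RGB2HSV)
m=((h[...,1]>140)&(h[...,0]>15)&(h[...,0]<32)).astype(np.uint8); m[:195]=0;m[265:]=0;m[:,:260]=0;m[:,320:]=0
cn=max(cv2.findContours(m,0,1)[0],key=cv2.contourArea); (e,r)=cv2.minEnclosingCircle(cn); print(e,r)
print(onplane(c,[e],.198))
```

```text
(290.9913635253906, 229.8704376220703) 21.352405548095703
[[ 0.48585998 -0.04567736  0.198     ]]
```

Call:
carry_out(
  rows=[
    [0.3,0,0.4,2,0],
    [0.3,0,0.3,2,0],
    [0.3,0,0,2,0],
    [0.3,0,0,1.5,0],
    [0.3,0,0,0.6,0],
    [0.3,0,0,0,0],
  ],
)

```text
time_s: 3.25
tcp_pos: [0.4809, -0.0494, 0.1709]
tcp_rot: [-0.0, 0.997, 0.071, -0.001]
wrist_force: [0.7, -0.1, 0.4]
grip_width: 0.698
grip_force: 0.0
```

Call:
carry_out(
  rows=[
    [0.3,0.2,-0.3,0,0],
    [0.7,0,0,0,0],
    [1,0,0,0,0],
    [1,0,0,0,0],
    [1,0,0,0,0],
    [1,0,0,0,0],
    [1,0,0,0,0],
  ],
)

```text
time_s: 3.95
tcp_pos: [0.4838, -0.0462, 0.1718]
tcp_rot: [0.0, 0.997, 0.071, 0.0]
wrist_force: [0.3, -2.0, 1.1]
grip_width: 0.303
grip_force: 30.0
```

Call:
carry_out(
  rows=[
    [1,0.25,0,-0.5,0],
    [1,0.25,0,-0.5,0],
    [1,0.5,0,-1.05,0],
    [1,0.65,0,-0.95,0],
    [1,0.65,0,-0.95,0],
    [1,0.78,0,-0.84,0],
    [1,0.78,0,-0.84,0],
    [1,0.9,0,-0.72,0],
    [1,0.9,0,-0.72,0],
    [1,0.5,0,-0.3,0],
    [1,0,0,0,0],
  ],
)

```text
time_s: 5.05
tcp_pos: [0.5462, -0.0373, 0.2461]
tcp_rot: [0.0, 0.997, 0.072, 0.001]
wrist_force: [3.7, -4.0, -5.7]
grip_width: 0.307
grip_force: 30.0
```

Run:
```python
from h import *
delta([.5625,-.034,.25]); P=np.array([.6257,-.0256]); s=env.observe()['tcp_pos']; a=np.radians(8.18)
x=(s[:2]-P)@[np.cos(a),np.sin(a)]; z=s[2]+.019-.132; print(x,z,np.hypot(x,z), 'th',np.pi-np.arctan2(z,x)-np.arctan2(.043,.15), 'state grip',env.observe()['grip_force'])
```

```text
t 5.05 tcp [ 0.5462 -0.0373  0.2461] yaw 8.2 delta cm [ 1.67 -0.1  -0.39] wid 0.307 F [ 3.66 -4.01 -5.72]
-0.08040843554000653 0.1331180356455019 0.15551825590620702 th 0.7482325973614665 state grip 29.999209055677056
```

Call:
carry_out(
  rows=[
    [1,0.6,0,-0.38,0],
    [1,0.6,0,-0.34,0],
    [1,0.7,0,-0.3,0],
    [1,0.7,0,-0.28,0],
    [1,0.73,0,-0.25,0],
    [1,0.74,0,-0.2,0],
    [1,0.74,0,-0.18,0],
    [1,0.75,0,-0.15,0],
    [1,0.76,0,-0.1,0],
    [1,0.76,0,-0.07,0],
    [1,0.76,0,-0.03,0],
    [1,0.76,0,0.01,0],
    [1,0.76,0,0.05,0],
    [1,0.76,0,0.08,0],
    [1,0.75,0,0.12,0],
    [1,0.75,0,0.15,0],
    [1,0.6,0,0.15,0],
    [1,0,0,0,0],
    [1,0,0,0,0],
  ],
)

```text
time_s: 6.95
tcp_pos: [0.6662, -0.0202, 0.2634]
tcp_rot: [0.0, 0.997, 0.071, 0.0]
wrist_force: [-0.2, -5.3, -0.8]
grip_width: 0.309
grip_force: 30.0
```

Run:
```python
from h import *
delta([.6683,-.0194,.263]); P=np.array([.6257,-.0256]); s=env.observe()['tcp_pos']; a=np.radians(8.18)
x=(s[:2]-P)@[np.cos(a),np.sin(a)]; z=s[2]+.019-.132; print(x,z,np.hypot(x,z), 'th',np.pi-np.arctan2(z,x)-np.arctan2(.043,.15))
```

```text
t 6.95 tcp [ 0.6662 -0.0202  0.2634] yaw 8.19 delta cm [ 0.22 -0.05  0.04] wid 0.309 F [-0.19 -5.27 -0.83]
0.040893250615027424 0.15044368981031525 0.15590241098073435 th 1.5570215937296599
```

Call:
carry_out(
  rows=[
    [0.3,0,0,0,0],
    [0.3,0,0,0,0],
    [0.3,0,0,0,0],
    [0.3,0,0,-0.7,0],
    [0.3,0,0,-2,0],
    [0.3,0,0,-3,0],
    [0.3,0,0,-3,0],
    [0.3,0,0,-3,0],
    [0.3,-2,0,-1,0],
    [0.3,-4,0,0,0],
    [0.3,-4,0,0,0],
    [0.3,-4,0,0,0],
    [0.3,-4,0,0,0],
    [0.3,-3,0,0,0],
    [0.3,-2,0,0,0],
    [0.3,0,0,0,0],
  ],
)

```text
time_s: 8.55
tcp_pos: [0.4361, -0.0526, 0.3906]
tcp_rot: [0.0, 0.997, 0.071, 0.001]
wrist_force: [-0.3, 0.3, 0.5]
grip_width: 0.702
grip_force: 0.0
```

Run:
```python
from h import *
delta([.5,0,.3])
c=snap('wrist','w1.png'); c=snap('top','t1.png')
import cv2
a=cv2.imread('pics/w1.png');b=cv2.imread('pics/t1.png'); cv2.imwrite('pics/both1.png',cv2.resize(np.hstack([a,b]),(800,300)))
```

```text
t 8.55 tcp [ 0.4361 -0.0526  0.3906] yaw 8.16 delta cm [ 7.06 -4.3   9.07] wid 0.702 F [-0.31  0.27  0.49]
```

View pics/both1.png

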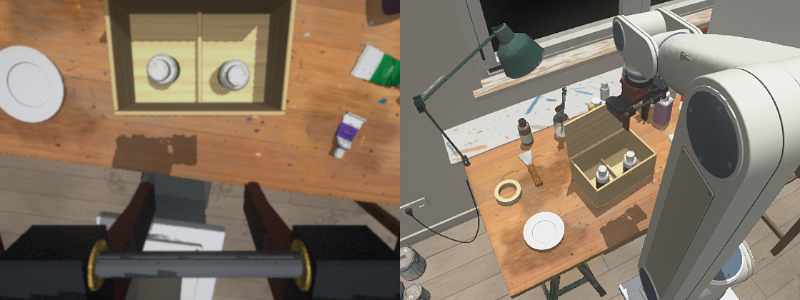

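The cover stands upright. In the full-resolution wrist view the left cap is at about (228,95) and the right at (326,105).

```bash
cat > m2.py <<'E'
from h import *
c=snap('wrist'); h=cv2.cvtColor(c['pixels'],cv2.COLOR_RGB2HSV); P=cloud(c)
m=((P[...,2]>.118)&(P[...,2]<.14)&(h[...,1]<40)&(h[...,2]>110)).astype(np.uint8)
a=np.radians(8.18); u=np.array([np.cos(a),np.sin(a)]); v=np.array([-u[1],u[0]]); C=np.array([.6257,-.0256])-.09*u; print('chest',C)
for cn in cv2.findContours(m,0,1)[0]:
    if cv2.contourArea(cn)<150: continue
    q=onplane(c,cn.reshape(-1,2),.128)[:,:2]; e,r=cv2.minEnclosingCircle(q.astype(np.float32)); e=np.array(e)
    mm=np.zeros_like(m); cv2.drawContours(mm,[cn],-1,1,-1)
    print('cap',cv2.boundingRect(cn),e,r,'depthmean',P[(mm>0)&(m>0)].mean(0),'chest xy',(e-C)@u,(e-C)@v)
E
python3 m2.py
```

```text
chest [ 0.53661566 -0.03840551]
cap (318, 93, 28, 30) [ 0.51945525 -0.1005807 ] 0.016203435137867928 depthmean [ 0.5195637  -0.10087573  0.12706156] chest xy -0.02583231834998024 -0.05910097626515162
cap (208, 85, 29, 30) [0.51048315 0.02210486] 0.016374770551919937 depthmean [0.51047335 0.02238988 0.12700814] chest xy -0.01725702166540713 0.06361296075727094
```

Call:
carry_out(
  rows=[
    [0.2,2,-1.5,3,0],
    [0.2,3,-3,4,0],
    [0.2,2,-1.5,4,0],
    [0.2,1,-0.3,4,0],
    [0.2,0,0,2,0],
    [0.2,0,0,0,0],
    [0.2,0,0,0,0],
  ],
)

```text
time_s: 9.4
tcp_pos: [0.5054, 0.0166, 0.2253]
tcp_rot: [-0.0, 0.997, 0.072, -0.0]
wrist_force: [0.1, -1.1, 0.2]
grip_width: 0.797
grip_force: 0.0
```

Run:
```python
from h import *
delta([.5105,.0222,.07])
```

```text
t 9.4 tcp [0.5054 0.0166 0.2253] yaw 8.21 delta cm [ 0.6  -0.48 15.53] wid 0.797 F [ 0.05 -1.11  0.22]
```

Call:
carry_out(
  rows=[
    [0.2,0.6,-0.5,1,0],
    [0.2,0,0,2,0],
    [0.2,0,0,2.5,0],
    [0.2,0,0,2.5,0],
    [0.2,0,0,2.5,0],
    [0.2,0,0,2.5,0],
    [0.2,0,0,1.5,0],
    [0.2,0,0,1,0],
    [0.2,0,0,0,0],
    [0.2,0,0,0,0],
  ],
)

```text
time_s: 10.4
tcp_pos: [0.5107, 0.0222, 0.071]
tcp_rot: [0.0, 0.997, 0.071, 0.001]
wrist_force: [0.6, 0.2, 0.7]
grip_width: 0.799
grip_force: 0.0
```

Run:
```python
from h import *
delta([.5105,.0222,.07])
f=[]
for i in range(8): f.append(env.observe()['wrist_force']); env.read_camera('wrist')
print(np.mean(f,0),np.std(f,0))
```

```text
t 10.4 tcp [0.5107 0.0222 0.071 ] yaw 8.19 delta cm [-0.02  0.    0.1 ] wid 0.799 F [0.58 0.21 0.7 ]
[-0.18008888 -0.09587429 -0.10260742] [0.43000229 0.42944409 0.53423708]
```

Call:
carry_out(
  rows=[
    [0.35,0,0,0,0],
    [0.6,0,0,0,0],
    [1,0,0,0,0],
    [1,0,0,0,0],
    [1,0,0,0,0],
    [1,0,0,-0.3,0],
    [1,0,0,-0.7,0],
    [1,0,0,-1,0],
    [1,0,0,-1,0],
    [1,0,0,-0.7,0],
    [1,0,0,-0.3,0],
    [1,0,0,0,0],
    [1,0,0,0,0],
    [1,0,0,0,0],
    [1,0,0,0,0],
  ],
)

```text
time_s: 12.3
tcp_pos: [0.5095, 0.0221, 0.1099]
tcp_rot: [-0.0, 0.997, 0.071, -0.0]
wrist_force: [0.1, 0.5, -2.7]
grip_width: 0.585
grip_force: 30.0
```

Run:
```python
from h import *
f=[]
for i in range(14): f.append(env.observe()['wrist_force']); c=env.read_camera('wrist')
print(np.mean(f,0),np.std(f,0))
cv2.imwrite('pics/w2.png',c['pixels'][...,::-1]); delta([.5105,.0222,.07])
```

```text
[-0.10964349 -0.01130911 -2.88643662] [0.44465984 0.52176601 0.48367834]
t 13.0 tcp [0.5098 0.0221 0.1103] yaw 8.19 delta cm [0.07 0.   4.03] wid 0.58 F [-0.42  0.09 -3.  ]
```

View pics/w2.png

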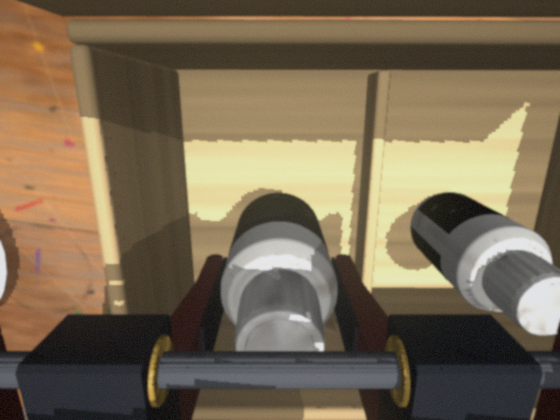

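The left bottle hangs upright between the fingers (cap about (280,320)), and the right one stands untouched. It weighs about 2.8 N, so I'll set it back down.

Call:
carry_out(
  rows=[
    [1,0,0,0.5,0],
    [1,0,0,1,0],
    [1,0,0,1,0],
    [1,0,0,0.7,0],
    [1,0,0,0.4,0],
    [1,0,0,0.2,0],
    [1,0,0,0.1,0],
    [1,0,0,0,0],
    [1,0,0,0,0],
  ],
)

```text
time_s: 13.9
tcp_pos: [0.5101, 0.0221, 0.0715]
tcp_rot: [0.0, 0.997, 0.071, 0.0]
wrist_force: [0.1, 0.8, -3.6]
grip_width: 0.581
grip_force: 30.0
```

Run:
```python
from h import *
delta([.5105,.0222,.071])
```

```text
t 13.9 tcp [0.5101 0.0221 0.0715] yaw 8.19 delta cm [ 0.04 -0.    0.05] wid 0.581 F [ 0.07  0.83 -3.59]
```

Call:
carry_out(
  rows=[
    [1,0,0,0.08,0],
    [1,0,0,0,0],
    [1,0,0,0,0],
  ],
)

```text
time_s: 14.2
tcp_pos: [0.5099, 0.0221, 0.0706]
tcp_rot: [0.0, 0.997, 0.071, 0.0]
wrist_force: [0.9, -0.5, -2.6]
grip_width: 0.583
grip_force: 30.0
```

Call:
carry_out(
  rows=[
    [0.2,0,0,0,0],
    [0.2,0,0,0,0],
    [0.2,0,0,0,0],
    [0.2,0,0,0,0],
    [0.2,0,0,0,0],
    [0.2,0,0,-1,0],
    [0.2,0,0,-3,0],
    [0.2,0,0,-4,0],
    [0.2,0,0,-4,0],
    [0.2,0,0,-3,0],
    [0.2,0.0,1.4,0,0],
    [0.2,0,3,0,0],
    [0.2,0,3,0,0],
    [0.2,0,3,0,0],
    [0.2,0,1.5,0,0],
    [0.2,0,0,0,0],
    [0.2,0,0,0,0],
  ],
)

```text
time_s: 15.9
tcp_pos: [0.5263, -0.0953, 0.22]
tcp_rot: [-0.0, 0.997, 0.071, -0.0]
wrist_force: [0.3, 0.0, -1.3]
grip_width: 0.797
grip_force: 0.0
```

```bash
python3 - <<'E'
from h import *
delta([.5195,-.1007,.071])
E
python3 m2.py
```

```text
t 15.9 tcp [ 0.5263 -0.0953  0.22  ] yaw 8.14 delta cm [-0.73  0.45 14.9 ] wid 0.797 F [ 0.34  0.03 -1.27]
chest [ 0.53661566 -0.03840551]
cap (265, 203, 43, 42) [ 0.52137339 -0.10198236] 0.01675676554441452 depthmean [ 0.52089961 -0.10157979  0.12690656] chest xy -0.02413312987635525 -0.060761297632597834
cap (97, 190, 44, 44) [0.51265818 0.02071085] 0.018101122230291367 depthmean [0.51217827 0.02216901 0.12691968] chest xy -0.015302462392150452 0.061923659397006205
```

Left bottle stands. Next is the right one.

Call:
carry_out(
  rows=[
    [0.2,-0.6,0.5,1,0],
    [0.2,0,0,2,0],
    [0.2,0,0,2.5,0],
    [0.2,0,0,2.5,0],
    [0.2,0,0,2.5,0],
    [0.2,0,0,2,0],
    [0.2,0,0,1.5,0],
    [0.2,0,0,0.8,0],
    [0.2,0,0,0,0],
    [0.35,0,0,0,0],
    [0.6,0,0,0,0],
    [1,0,0,0,0],
    [1,0,0,0,0],
    [1,0,0,0,0],
    [1,0,0,0,0],
  ],
)

```text
time_s: 17.45
tcp_pos: [0.5222, -0.1015, 0.0732]
tcp_rot: [0.0, 0.997, 0.071, 0.001]
wrist_force: [-0.6, -0.2, 6.5]
grip_width: 0.572
grip_force: 30.0
```

Call:
carry_out(
  rows=[
    [1,0,0,-0.3,0],
    [1,0,0,-0.7,0],
    [1,0,0,-1,0],
    [1,0,0,-1,0],
    [1,0,0,-0.7,0],
    [1,0,0,-0.3,0],
    [1,0,0,0,0],
    [1,0,0,0,0],
    [1,0,0,0,0],
    [1,0,0,0,0],
  ],
)

```text
time_s: 18.45
tcp_pos: [0.5213, -0.1014, 0.1121]
tcp_rot: [-0.0, 0.997, 0.071, -0.0]
wrist_force: [0.8, -0.5, -1.6]
grip_width: 0.578
grip_force: 30.0
```

Run:
```python
from h import *
f=[]
for i in range(14): f.append(env.observe()['wrist_force']); c=env.read_camera('wrist')
print(np.mean(f,0),np.std(f,0))
delta([.5195,-.1007,.071])
cv2.imwrite('pics/w3.png',c['pixels'][...,::-1])
```

```text
[ 0.07342802 -0.0697249  -0.85883393] [0.69883652 0.52588248 0.44109255]
t 19.15 tcp [ 0.5215 -0.1015  0.1125] yaw 8.19 delta cm [-0.19 -0.1   4.15] wid 0.571 F [ 0.35 -0.13 -1.06]
```

View pics/w3.png

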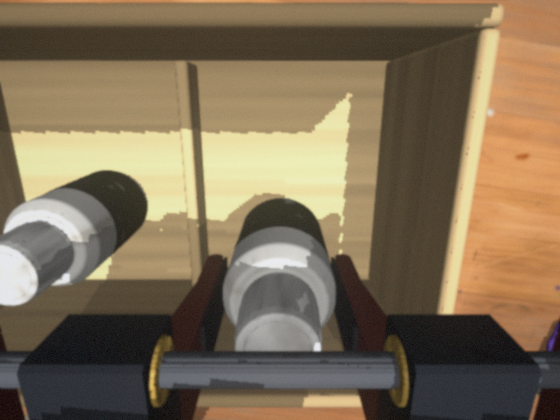

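The right bottle hangs upright in the gripper and weighs about 0.9 N, so the left one is the fuller. I'll put the right one down.

Call:
carry_out(
  rows=[
    [1,0,0,0.5,0],
    [1,0,0,1,0],
    [1,0,0,1,0],
    [1,0,0,0.7,0],
    [1,0,0,0.4,0],
    [1,0,0,0.2,0],
    [1,0,0,0.15,0],
    [1,0,0,0,0],
    [1,0,0,0,0],
  ],
)

```text
time_s: 20.05
tcp_pos: [0.5219, -0.1015, 0.0733]
tcp_rot: [0.0, 0.997, 0.071, 0.0]
wrist_force: [-0.4, -0.5, 0.4]
grip_width: 0.574
grip_force: 30.0
```

Call:
carry_out(
  rows=[
    [0.2,0,0,0,0],
    [0.2,0,0,0,0],
    [0.2,0,0,0,0],
    [0.2,0,0,0,0],
    [0.2,0,0,0,0],
    [0.2,0,0,-1,0],
    [0.2,0,0,-3,0],
    [0.2,0,0,-4,0],
    [0.2,0,0,-4,0],
    [0.2,0,0,-3,0],
    [0.2,0.0,-1.4,0,0],
    [0.2,0,-3,0,0],
    [0.2,0,-3,0,0],
    [0.2,0,-3,0,0],
    [0.2,0,-1.8,0,0],
    [0.2,0,0,0,0],
    [0.2,0,0,0,0],
  ],
)

```text
time_s: 21.75
tcp_pos: [0.5037, 0.0196, 0.2227]
tcp_rot: [0.0, 0.997, 0.072, -0.0]
wrist_force: [0.4, -0.2, -0.5]
grip_width: 0.805
grip_force: 0.0
```

```bash
python3 - <<'E'
from h import *
delta([.5105,.0222,.071])
E
python3 m2.py
```

```text
t 21.75 tcp [0.5037 0.0196 0.2227] yaw 8.27 delta cm [ 0.72 -0.16 15.17] wid 0.805 F [ 0.42 -0.17 -0.51]
chest [ 0.53661566 -0.03840551]
cap (422, 194, 42, 43) [ 0.52063531 -0.10039251] 0.016725076362490654 depthmean [ 0.51996642 -0.10113401  0.12699504] chest xy -0.024637494581554897 -0.05908259869725436
cap (255, 182, 43, 43) [0.51219082 0.02344406] 0.01660684496164322 depthmean [0.5117457  0.02292503 0.12691267] chest xy -0.015376177498619406 0.06469555560127742
```

Both stand upright. I'll grasp the left one and raise it clear.

Call:
carry_out(
  rows=[
    [0.2,0.7,-0.2,1,0],
    [0.2,0,0,2,0],
    [0.2,0,0,2.5,0],
    [0.2,0,0,2.5,0],
    [0.2,0,0,2.5,0],
    [0.2,0,0,2.4,0],
    [0.2,0,0,1.5,0],
    [0.2,0,0,0.8,0],
    [0.2,0,0,0,0],
    [0.35,0,0,0,0],
    [0.6,0,0,0,0],
    [1,0,0,0,0],
    [1,0,0,0,0],
    [1,0,0,0,0],
    [1,0,0,0,0],
  ],
)

```text
time_s: 23.3
tcp_pos: [0.5116, 0.0223, 0.0717]
tcp_rot: [0.0, 0.997, 0.071, 0.001]
wrist_force: [-0.4, -1.3, 6.4]
grip_width: 0.585
grip_force: 30.0
```

Call:
carry_out(
  rows=[
    [1,0,0,-0.3,0],
    [1,0,0,-0.7,0],
    [1,0,0,-1.2,0],
    [1,0,0,-2,0],
    [1,0,0,-2,0],
    [1,0,0,-2,0],
    [1,0,0,-2,0],
    [1,0,0,-2,0],
    [1,0,0,-2,0],
    [1,0,0,-1.2,0],
    [1,0,0,-0.6,0],
    [1,0,0,0,0],
    [1,0,0,0,0],
  ],
)

```text
time_s: 24.6
tcp_pos: [0.5102, 0.0223, 0.2303]
tcp_rot: [-0.0, 0.997, 0.071, -0.001]
wrist_force: [-0.2, 0.3, -4.1]
grip_width: 0.58
grip_force: 30.0
```

Run:
```python
from h import *
delta([.441,.2995,.23])
```

```text
t 24.6 tcp [0.5102 0.0223 0.2303] yaw 8.19 delta cm [ -2.91 -28.43   0.04] wid 0.58 F [-0.2   0.31 -4.09]
```

Call:
carry_out(
  rows=[
    [1,0,-0.6,0,0],
    [1,0,-1.2,0,0],
    [1,-0.2,-1.8,0,0],
    [1,-0.3,-2,0,0],
    [1,-0.3,-2,0,0],
    [1,-0.3,-2,0,0],
    [1,-0.3,-2,0,0],
    [1,-0.3,-2,0,0],
    [1,-0.3,-2,0,0],
    [1,-0.3,-2,0,0],
    [1,-0.3,-2,0,0],
    [1,-0.3,-2,0,0],
    [1,0,-2,0,0],
    [1,0,-1.8,0,0],
    [1,0,-1.4,0,0],
    [1,0,-1,0,0],
    [1,0,-0.6,0,0],
    [1,0,0,0,0],
  ],
)

```text
time_s: 26.4
tcp_pos: [0.4415, 0.2997, 0.2308]
tcp_rot: [0.0, 0.997, 0.072, -0.0]
wrist_force: [0.5, 0.1, -3.1]
grip_width: 0.577
grip_force: 30.0
```

Call:
carry_out(
  rows=[
    [1,0,0,0.5,0],
    [1,0,0,1,0],
    [1,0,0,1.5,0],
    [1,0,0,1.5,0],
    [1,0,0,1.3,0],
    [1,0,0,0.8,0],
    [1,0,0,0.4,0],
    [1,0,0,0,0],
    [1,0,0,0,0],
    [1,0,0,0,0],
    [1,0,0,0,0],
  ],
)

```text
time_s: 27.5
tcp_pos: [0.4419, 0.2995, 0.1615]
tcp_rot: [-0.0, 0.997, 0.071, 0.0]
wrist_force: [0.6, -0.4, -3.2]
grip_width: 0.58
grip_force: 30.0
```

Run:
```python
from h import *
delta([.441,.2995,.16])
snap('top','t4.png');snap('wrist','w4.png')
a=cv2.imread('pics/w4.png');b=cv2.imread('pics/t4.png'); cv2.imwrite('pics/both4.png',cv2.resize(np.hstack([a,b]),(800,300)))
```

```text
t 27.5 tcp [0.4419 0.2995 0.1615] yaw 8.19 delta cm [-0.09 -0.02  0.15] wid 0.58 F [ 0.58 -0.4  -3.22]
```

View pics/both4.png

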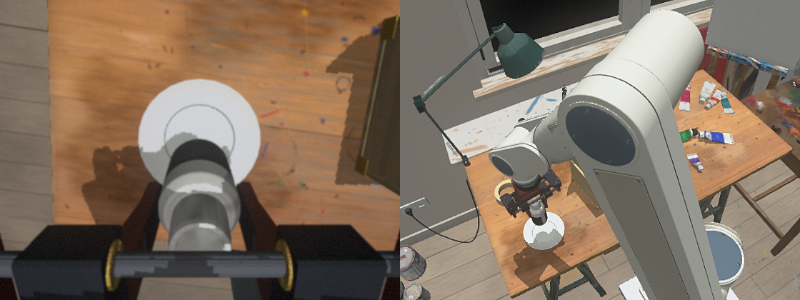

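The bottle is upright over the middle of the saucer (wrist view about (200,135)), held by the fingers and still. I'll hand in.

```bash
python3 -c "
from cell import env
print(env.hand_in())"
```

```text
the job is handed in; nothing more can be done
None
```

I handed the job in at about 27.5 s: the cover stands upright, and the fuller (left) bottle (about 2.8 N, against 0.9 N for the right) is held upright about 10 cm above the middle of the saucer, with the right bottle standing in the chest; no verdict came back.

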